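Slide a walnut blank along the fence and through the feed flap

TASK

Push the dark walnut blank sideways until it lies flat against the fence of the feed deck, then push it from behind along the fence, under the red swinging flap, until all of it has dropped off the deck into the tray beyond. Draw the fingers back out so that the flap hangs shut again. Only push the blank with the fingertips, never pick it up, and leave the pine offcut, glue bottle and tape measure where they stand.

Things in the scene. Friction and masses are not known exactly. Their poses are not given: they have to be found in the camera images.
- station: Fixed feed station, pose varies. Origin on the bench (z=0) straight below the hinge bar, midway between two blue cheeks. Its +x is the feed direction (level, roughly world +y), its +y leads away from the fence, roughly to the robot. Plywood deck: top 14 mm high, x -250 to 0, y -52 to 135 mm. Cheeks: 94 mm high, x -11 to 11, inner faces y -33 and 33, outer -47 and 47 mm.
- fence_mid (a point): Foot of the aluminium fence's face, mid-length, on the deck: station x -125, y -33, z 14 mm; axes as the station's. The fence runs along the deck's -y side from x -250 to 0, its top 34 mm above the bench, its face in line with the inner face of one cheek, so it leads straight into the opening.
- tray_floor (a point): Centre of the tray's floor: station x 81, y 0, z 4 mm; axes as the station's. The deck ends at x 0 in a 10 mm step down to this floor (x 1 to 161 mm), between walls with faces at y -33 and 33 and an end wall at x 161 mm, all 34 mm high over the bench. No roof.
- blank: Loose walnut blank, 90 x 45 x 28 mm (own x, y, z), 0.06 to 0.12 kg. Origin: centre of its underside, x along its length. Starts flat on the deck before the flap, centred 47 to 78 mm from the fence's face, skewed up to 0.3 rad. Flat against the fence its centre is at station y -10.5 mm; lying in the tray its top is 32 mm above the bench.
- flap (a joint): Angle of the red steel flap (61 mm wide, 4 thick, 0.09 kg): 0 = hanging shut; grows as its lower edge swings in the feed direction, to 1.45 rad; never the other way. Falls shut by its weight unless propped; no spring. Lower edge 36 mm above the bench, 50 mm below the hinge axis: a blank on the deck pushes it open, one lying in the tray is clear beneath it.
- flap_hinge (a point): Centre of the fixed steel hinge bar (8 mm across, from cheek to cheek), 86 mm above the bench, straight above the station's origin. To follow the blank past the deck's end the fingertips must reach in under this bar, for example with the tool leaning 30 degrees, tips ahead in the feed direction.
- pine_offcut: Loose pale pine block, 70 x 40 x 40 mm, on the bench behind the fence. Origin at the centre of its underside. Leave alone.
- glue: Loose yellow glue bottle, 52 mm across, 130 mm high, on the bench beyond the tray's end. Origin at the centre of its underside. Leave alone.
- tape_measure: Loose black and orange tape measure, 66 x 34 x 60 mm, on the bench beside the tray on the side away from the robot. Origin at the centre of its underside. Leave alone.
Mind the look-alikes: they are no part of the job. What is shaped like the blank but green or pink is not meant.

How it is judged (in metres and radians):
On the way, in this order (a step that is already met when the one before it is completed fails the run):
1. the blank lies flat against the fence, before the flap (y of blank in the frame of station between -0.016 and -0.0055 m and angle between the x axis of blank and the x axis of station, either way round below 0.09 rad and x of blank in the frame of station below -0.045 m and z of blank in the frame of station above 0.01 m), for 0.1 s.
2. the blank is passing under the flap and holds it open (value of joint flap above 0.3 rad and x of blank in the frame of station between -0.04 and 0.04 m), for 0.05 s.
At the end, for the whole second after the job is handed in: The blank lies flat and at rest on the tray floor (underside within 4 mm of it, tilted less than 0.06 rad), wholly past the end of the deck, and the flap hangs shut (below 0.06 rad) (x of blank in the frame of station between 0.043 and 0.125 m and y of blank in the frame of station between -0.02 and 0.02 m and z of blank in the frame of station below 0.008 m and angle between blank's own z axis and vertical below 0.06 rad and linear speed of blank below 0.02 m/s and value of joint flap below 0.06 rad); the robot touches nothing.
It fails at once if the blank is lifted (underside centre more than 16 mm above the deck) (height (world z) of blank above 0.03 m).
It fails at once if the blank is tipped up by more than 0.6 rad (angle between blank's own z axis and vertical above 0.6 rad).
It fails at once if the pine offcut, glue bottle or tape measure is moved by more than 15 mm (distance of any of pine_offcut, glue, tape_measure from where it was at the start of the episode above 0.015 m).
It also fails if it takes over 58 s, if anything falls off the work surface, if the arm or the gripper's body presses on something with over 40 N, if the wrist force passes 120 N, or if a joint passes its speed limit or range.

ROBOT

A 6-joint arm with a two-finger parallel gripper is mounted at the origin on the work surface. World frame = base frame: x ahead of the robot, y to its left, z up, the work surface at z = 0. Lengths are in m, angles in degrees, forces in N, time in s.
With the tool pointing down it reaches from about 0.25 to 0.725 m from the base axis. Payload 9.7 kg.
Tool frame: the origin (TCP) lies at the very end of the fingers, on their centre line; the grasp point (between the pads) lies 19 mm behind it; z points along the fingers, y is the direction in which the jaws open and shut (so a half turn about z gives the same grasp; the last joint's range is limited). The gripper opens to 85 mm and grips with 20 to 120 N. Pads are 22 mm wide; open, the fingers measure 114 mm over their backs; the gripper's body (76 mm by 85 mm) begins 54 mm behind the grasp point. The pads swing forward as they close: fully open they stand 13 mm farther back than shut.
Start: joints at [-72.536, 4.979, 10.078, 95.1, 0, 90], TCP at [0.165, -0.525, 0.231] pointing down, gripper open.
Joint ranges: [-179.16, 179.16], [-48.56, 103.87], [-65.8, 70.77], [-126.05, 130.52], [-82.76, 87.17], [-180, 180]. Speed limits (degrees/s): [127.2, 127.2, 147.25, 180, 180, 180].

INTERFACE

Orientations are given as [roll, pitch, yaw] about the fixed x, y, z axes, in that order (R = Rz(yaw) Ry(pitch) Rx(roll)).
In Python, from workcell import bot gives the robot as it stands. The module is installed in compiled form; this text tells all that it offers.
- The arm moves only by the tool step_arm, never from a script. Its arguments are lists of equal length, an entry for each row: "dr": the turn, a rotation vector about the tool's x, y, z in rad, a list of three; "xyz": the shift along the tool's x, y, z in units of 40 mm (1.0 is 40 mm), a list of three; "gripper": the opening, from 0 (shut) to 1 (fully open). In form: {"dr": [[wx, wy, wz], ...], "xyz": [[x, y, z], ...], "gripper": [gripper, ...]}. A call has exactly 8 rows; each row is the pose to reach, as a shift and turn from the pose commanded when the call began, along the tool's axes at that moment; what a row does not reach only later rows make up. A row lasts 1/10 s, in which the tool goes at most 50 mm and 8.59 degrees, less where a joint would pass 70% of its speed; a pose out of reach is approached as far as the arm can. A call with a gripper value outside its range is refused whole. The fingers move at their own pace and stop on an object; "squeeze" is the grip in N (left out, the last holds). Time passes only in rows, so rows that repeat a pose let the fingers close, or fill a call up. It gives the time, the measured TCP pose, the force and the opening at its end, in the units of the state.
- bot.get_obs(): the state, without advancing time (a new reading comes with each control period).
- bot.camera(name): name is "scene" or "top"; returns a dict with "image" (480x640x3 uint8, red, green, blue), "camera_matrix" (3x3 intrinsics, pixels), "k1" (the pictures are not rectified: a ray, as slopes to the right and down, at radius r is drawn at 1 + k1 r^2 times it, then the intrinsics apply), "R" (3x3) and "t" (3): a world point X has camera coordinates R X + t. Camera axes: x right, y down, z forward; pixel columns grow to the right and rows downward; lengths in m; the calibration is good to about 2 mm. A picture is of the moment at which its call begins. There is no depth.
- bot.job_done(): hands the job in, once; it reports no verdict.
Trained networks look in a picture, given as the dict that the camera call returned (one of the last four; its "shot" number tells which), for a name from the list of things; names that differ only in an ending like _2 or _b are one class to them, and where a whole thing is asked for, a point or a joint stands for the part that bears it (a point fixed in the world has none). Each returns a list of dicts, best first, with "p" (0 to 1); they miss things now and then, are a little off and sometimes report something else, mostly with a low value. They report only what shows in the picture. A call takes as long as a camera call. They do not tell look-alikes from the thing itself.
- bot.regions_of(picture, thing): "region" (480x640 bool, what is visible of it) and "box" ([centre column, centre row, width, height] in pixels, round what is visible of it).
The state is a dict: "time": time; "q": joint angles; "qd": joint speeds; "joint_efforts": joint torques, N m; "ee_pos": TCP position; "tcp_rot": TCP orientation; "wrist_force": force on the tool from outside, world axes, zero at the start; "torque": the same for the moment, N m; "opening": finger opening in m.
Only numpy, scipy, OpenCV 4.12 (cv2) and the standard library are available. Lean on these libraries where they do the work, as an engineer would, in place of code of your own. Each camera call takes 0.05 s, during which the arm holds its last target.

## Working session

There is one attempt and no reset: what is moved stays moved. The work goes in short steps, Python scripts to look and compute and a tool call to move; the robot and the scene stay as the last step left them, time stands still between calls to the robot, and variables do not carry over. Pictures are saved under pics/ and viewed, and the job is handed in when it is done.

Besides the shell and the picture viewer there is one more tool, called as a command line: name --argument value ..., lists and objects as JSON in quotes. step_arm: Moves the arm, as the interface text tells. Its arguments: {"type":"object","properties":{"dr":{"type":"array"},"xyz":{"type":"array"},"gripper":{"type":"array"},"squeeze":{"type":"number"}},"required":["dr","xyz","gripper"]}

```bash
mkdir -p pics; cat > h.py <<'E'
import numpy as np, cv2
from workcell import bot
from scipy.spatial.transform import Rotation as Ro
def save(c,n): cv2.imwrite('pics/'+n,cv2.cvtColor(c['image'],cv2.COLOR_RGB2BGR))
def proj(c,X):
    X=np.atleast_2d(X); P=X@np.array(c['R']).T+c['t']; s=P[:,:2]/P[:,2:]
    r2=(s**2).sum(1,keepdims=True); s=s*(1+c['k1']*r2); K=np.array(c['camera_matrix'])
    return np.c_[s[:,0]*K[0,0]+K[0,2], s[:,1]*K[1,1]+K[1,2]]
def back(c,uv,z):
    uv=np.atleast_2d(np.array(uv,float)); K=np.array(c['camera_matrix'])
    d=(uv-K[:2,2])/[K[0,0],K[1,1]]; s=d.copy()
    for _ in range(30): s=d/(1+c['k1']*(s**2).sum(1,keepdims=True))
    R=np.array(c['R']); C=-R.T@c['t']; D=np.c_[s,np.ones(len(s))]@R
    return C+D*((z-C[2])/D[:,2])[:,None]
E
python3 - <<'E'
from h import *
for n in('scene','top'):
    c=bot.camera(n); save(c,n+'0.png'); R=np.array(c['R']);print(n,-R.T@c['t'],c['k1'])
    for t in('blank','station','flap'):
        for r in bot.regions_of(c,t): print(t,round(r['p'],2),np.round(r['box']))
print(bot.get_obs())
E
```

```text
scene [ 1.07750074 -0.4674626   0.9892237 ] -0.015454004129680465
blank 0.74 [384. 300.  48.  29.]
blank 0.68 [201. 229.  20.  39.]
blank 0.66 [276. 278.  40.  43.]
blank 0.63 [198. 350.  52.  40.]
station 0.63 [292. 266. 167. 153.]
flap 0.74 [325. 235.  24.  28.]
top [ 0.40340704 -0.03637233  0.99202708] -0.054701494016152506
blank 0.9 [306. 145.  45.  50.]
blank 0.82 [378. 238.  51.  38.]
blank 0.7 [406. 364.  45.  54.]
blank 0.6 [430. 124.  29.  45.]
station 0.85 [333. 247. 227. 120.]
flap 0.78 [308. 233.   9.  31.]
{'time': 0.4, 'q': array([-7.25369384e+01,  4.98610037e+00,  1.00721913e+01,  9.50995467e+01,
       -8.12618947e-04,  8.99998172e+01]), 'qd': array([-0.06369628, -0.10699658,  0.05588558, -0.04424088, -0.01882274,
       -0.02914735]), 'joint_efforts': array([ 3.40080953e-05, -5.19502366e+01,  4.64381433e+01,  3.32994416e-03,
       -6.69675387e-05, -7.54948360e-06]), 'ee_pos': array([ 0.16503674, -0.5246222 ,  0.23116105]), 'tcp_rot': array([-1.79986544e+02,  8.12575995e-04,  1.74632446e+01]), 'wrist_force': array([-0.05574354,  0.29324178, -0.23557125]), 'torque': array([ 0.0072908 , -0.0164842 ,  0.01945583]), 'opening': 0.08584548274506117}
```

```bash
ls pics
```

```text
scene0.png
top0.png
```

View pics/scene0.png

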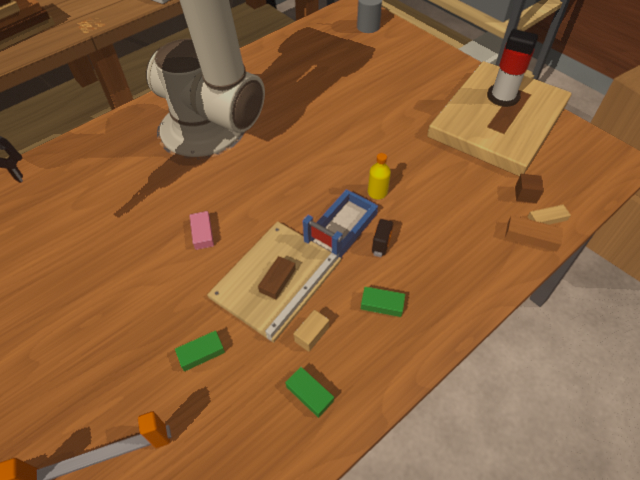

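View pics/top0.png

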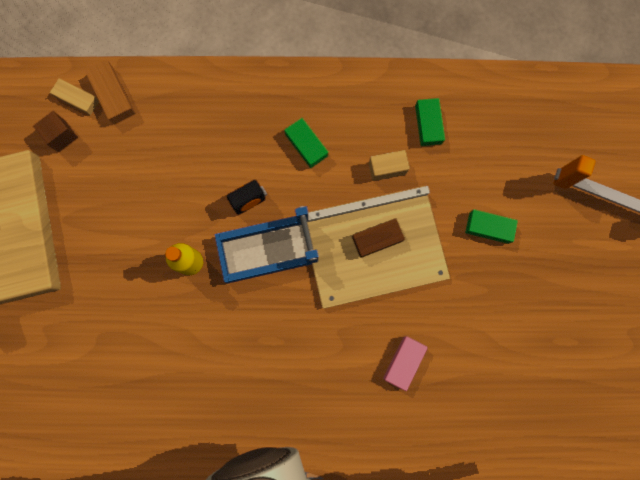

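```bash
python3 - <<'E'
import cv2
a=cv2.imread('pics/top0.png')[170:310,200:460];cv2.imwrite('pics/top0c.png',cv2.resize(a,None,fx=3,fy=3,interpolation=cv2.INTER_CUBIC))
a=cv2.imread('pics/scene0.png')[180:350,200:390];cv2.imwrite('pics/scene0c.png',cv2.resize(a,None,fx=3.5,fy=3.5,interpolation=cv2.INTER_CUBIC))
E
```

```text
(no output)
```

View pics/top0c.png

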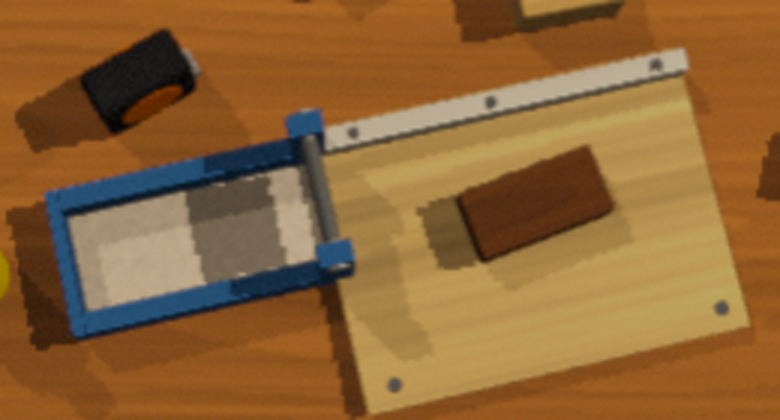

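View pics/scene0c.png

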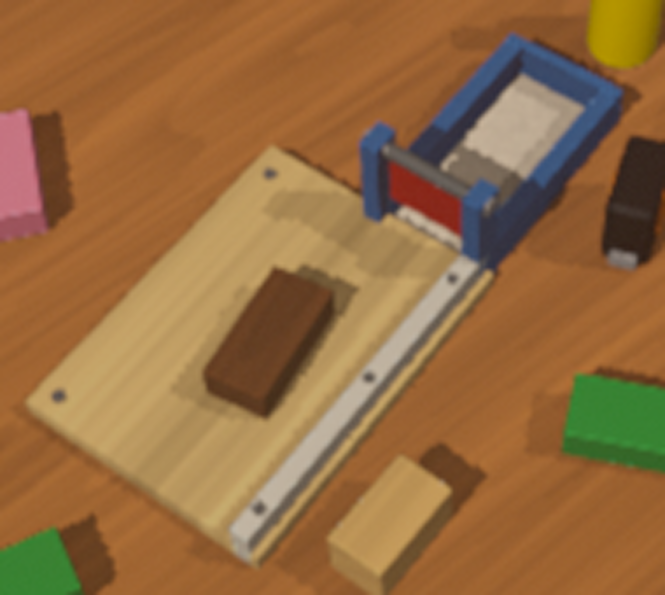

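The blank is the dark brown block at about (378,238) in the top picture and (276,278) in the scene picture. The green and pink blocks are look-alikes. I'll fit the poses of the station and the blank next.

```bash
cat > fit.py <<'E'
from h import *
from scipy.optimize import least_squares
def T(p,L): # p x,y,yaw ; L local
    L=np.atleast_2d(L);c,s=np.cos(p[2]),np.sin(p[2])
    return np.c_[p[0]+c*L[:,0]-s*L[:,1],p[1]+s*L[:,0]+c*L[:,1],L[:,2]]
def fit(obs,p0):
    # obs list of (cam, local Nx3, uv Nx2)
    f=lambda p:np.concatenate([(proj(c,T(p,L))-uv).ravel() for c,L,uv in obs])
    r=least_squares(f,p0,loss='soft_l1');return r.x,f(r.x).reshape(-1,2)
E
python3 - <<'E'
from fit import *
ct=bot.camera('top');cs=bot.camera('scene')
tp=lambda a:(np.array(a,float)+.5)/3-.5+[200,170]
sp=lambda a:(np.array(a,float)+.5)/3.5-.5+[200,180]
m=1e-3
St=np.array([[0,135,14],[-250,135,14],[-250,-33,34],[161,33,34],[161,-33,34]])*m
ut=tp([[370,413],[748,326],[688,72],[88,315],[65,213]])
Ss=np.array([[0,135,14],[-250,135,14],[-250,-52,14]])*m
us=sp([[275,147],[27,403],[258,562]])
p,r=fit([(ct,St,ut),(cs,Ss,us)],[.4,0,1.6]);print('station',p,np.degrees(p[2]));print(np.round(r,1))
# self check
import json
Bt=np.array([[45,-22.5,28+14],[-45,-22.5,42],[-45,22.5,42],[45,22.5,42]])*m
# feed dir is image left
ub=tp([[458,195],[588,147],[612,207],[486,260]])
Bs=np.array([[45,22.5,42],[45,-22.5,42],[-45,-22.5,42],[-45,22.5,42],[-45,-22.5,14]])*m
ubs=sp([[277,268],[333,293],[270,392],[206,371],[265,417]])
b,r=fit([(ct,Bt,ub),(cs,Bs,ubs)],[.4,-.1,p[2]]);print('blank',b);print(np.round(r,1))
b2,r=fit([(ct,Bt,ub)],[.4,-.1,p[2]]);print('blank top only',b2)
def loc(p,b):
    d=b[:2]-p[:2];c,s=np.cos(p[2]),np.sin(p[2]);return [c*d[0]+s*d[1],-s*d[0]+c*d[1],b[2]-p[2]]
print('blank in station',loc(p,b),loc(p,b2))
json.dump(dict(p=list(p),b=list(b)),open('st.json','w'))
im=cv2.cvtColor(ct['image'],cv2.COLOR_RGB2BGR);ims=cv2.cvtColor(cs['image'],cv2.COLOR_RGB2BGR)
def dr(im,c,k,q,L):
    for o in L:
        uv=proj(c,T(q,np.array(o)*m));cv2.polylines(im,[np.round((uv-off)*k).astype(int)],True,(255,0,255),1)
lines=[[[-250,-33,34],[0,-33,34]],[[-250,135,14],[0,135,14],[0,-52,14],[-250,-52,14]],[[1,33,34],[161,33,34],[161,-33,34],[1,-33,34]],[[0,-33,86],[0,33,86]],[[-11,33,94],[11,33,94],[11,47,94],[-11,47,94]]]
bl=[[[45,22.5,42],[45,-22.5,42],[-45,-22.5,42],[-45,22.5,42]],[[45,22.5,14],[45,-22.5,14],[-45,-22.5,14],[-45,22.5,14]]]
for c,i,o,n in((ct,im,(200,170),'t'),(cs,ims,(200,180),'s')):
    off=np.array(o);g=cv2.resize(i[o[1]:o[1]+170,o[0]:o[0]+260],None,fx=3,fy=3)
    dr(g,c,3,p,lines);dr(g,c,3,b,bl);cv2.imwrite(f'pics/ov_{n}.png',g)
E
```

```text
station [ 0.55968606 -0.02311701  1.80938361] 103.67004418779013
[[ 0.   0.8]
 [ 0.9 -0.7]
 [ 0.3 -1.8]
 [-2.3 -0.4]
 [-1.7 -0.4]
 [-1.7 -0.4]
 [-0.8 -0.2]
 [-0.5 -0.3]]
blank [ 0.56164766 -0.15724569  1.95624467]
[[-1.  -0.4]
 [-0.3 -1.7]
 [ 1.1  0.2]
 [-1.2  0.1]
 [-1.2 -1.6]
 [ 0.3 -1.3]
 [-1.8  1.9]
 [-1.5 -0.3]
 [ 0.7  1.1]]
blank top only [ 0.56106237 -0.15816855  1.95829191]
blank in station [np.float64(-0.13079277614443002), np.float64(0.02979262303368252), np.float64(0.14686106580207658)] [np.float64(-0.1315511759650505), np.float64(0.03057942950864439), np.float64(0.14890830665806631)]
```

View pics/ov_t.png

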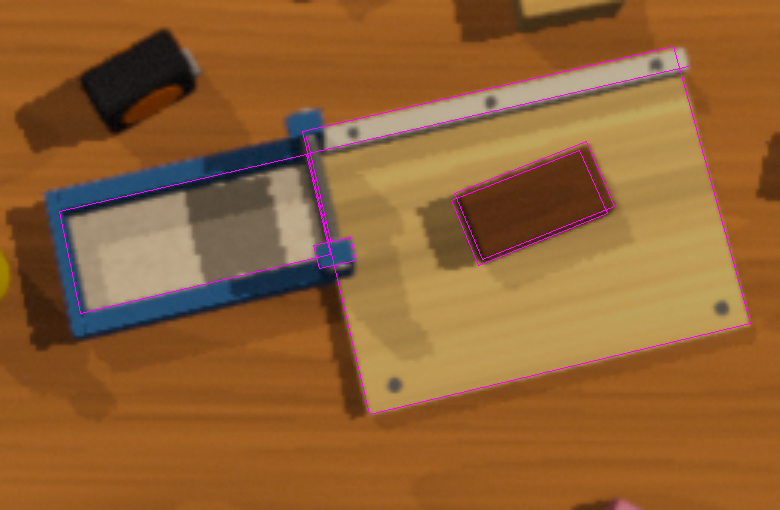

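View pics/ov_s.png

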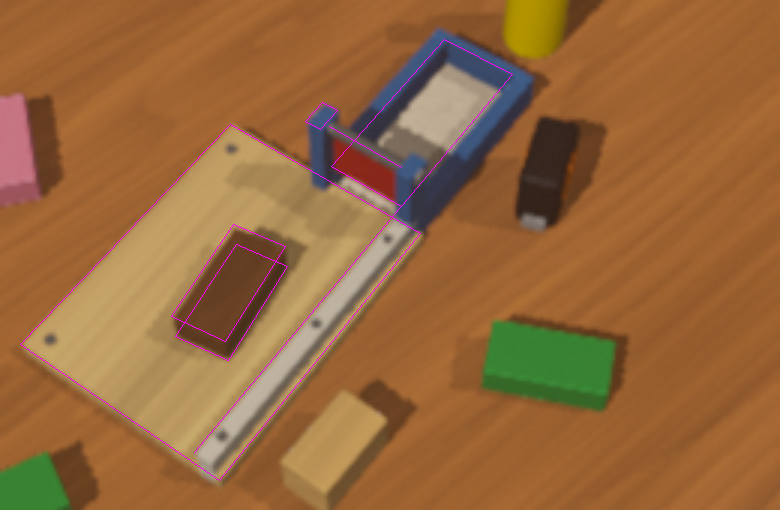

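The overlay agrees to about 1–2 px. The station is at (0.560, -0.023) with yaw 103.7°, and the blank is at station (-131, 30) mm with 0.147 rad skew. That puts it 63 mm from the fence, which is within the stated range. Now I'll plan the approach.

```bash
cat > mv.py <<'E'
from fit import *
import json
p=np.array(json.load(open('st.json'))['p'])
def go(sx,sy,z,yawoff=None,lean=0,pr=True):
    """target in station mm; yaw of tool x relative to station x (deg); lean deg about tool y"""
    o=bot.get_obs(); R0=Ro.from_euler('xyz',o['tcp_rot'],degrees=True)
    X=T(p,[[sx*1e-3,sy*1e-3,z*1e-3]])[0]
    R=Ro.from_euler('z',np.degrees(p[2])+yawoff,degrees=True)*Ro.from_euler('x',180,degrees=True)*Ro.from_euler('y',lean,degrees=True)
    print('dr',np.round((R0.inv()*R).as_rotvec(),3),'xyz',np.round(R0.inv().apply(X-o['ee_pos'])/.04,3),'world',np.round(X,3))
def where():
    o=bot.get_obs();d=o['ee_pos'][:2]-p[:2];c,s=np.cos(p[2]),np.sin(p[2])
    print('t',round(o['time'],2),'station mm',np.round([1e3*(c*d[0]+s*d[1]),1e3*(-s*d[0]+c*d[1]),1e3*o['ee_pos'][2]],1),'rot',np.round(o['tcp_rot'],1),'q',np.round(o['q'],0),'F',np.round(o['wrist_force'],1),'op',round(o['opening'],3))
E
python3 -c "
from mv import *
where();go(-130,90,120,-90);go(-130,90,22,-90)"
```

```text
t 0.5 station mm [-394.1  502.   231.3] rot [-180.     0.    17.5] q [-73.   5.  10.  95.  -0.  90.] F [ 0.3  0.4 -0.1] op 0.085
dr [-0.     0.     0.066] xyz [10.713 -5.905  2.781] world [ 0.503 -0.171  0.12 ]
dr [-0.     0.     0.066] xyz [10.713 -5.905  5.231] world [ 0.503 -0.171  0.022]
```

step_arm --dr '[[0, 0, 0.066], [0, 0, 0.066], [0, 0, 0.066], [0, 0, 0.066], [0, 0, 0.066], [0, 0, 0.066], [0, 0, 0.066], [0, 0, 0.066]]' --xyz '[[1.2, -0.65, 0.2], [2.4, -1.3, 0.5], [3.5, -1.95, 0.8], [4.6, -2.55, 1.1], [5.7, -3.15, 1.4], [6.8, -3.75, 1.7], [7.9, -4.35, 2.0], [9.0, -4.95, 2.3]]' --gripper '[0.5, 0.5, 0.5, 0.5, 0.5, 0.5, 0.5, 0.5]'

```text
time: 1.3
ee_pos: [0.4359, -0.2409, 0.144]
tcp_rot: [180.0, -0.0, 13.7]
wrist_force: [1.2, -1.6, -0.8]
opening: 0.0429
```

```bash
python3 -c "
from mv import *
where();go(-130,90,60,-90);go(-130,90,22,-90)"
```

```text
t 1.3 station mm [-182.4  171.8  144. ] rot [180.   -0.   13.7] q [-29.  -3.  -8.  85.  -0. 137.] F [ 1.2 -1.6 -0.8] op 0.043
dr [ 0.001 -0.001  0.   ] xyz [ 2.044 -1.31   2.102] world [ 0.503 -0.171  0.06 ]
dr [ 0.001 -0.001  0.   ] xyz [ 2.043 -1.311  3.052] world [ 0.503 -0.171  0.022]
```

step_arm --dr '[[0, 0, 0], [0, 0, 0], [0, 0, 0], [0, 0, 0], [0, 0, 0], [0, 0, 0], [0, 0, 0], [0, 0, 0]]' --xyz '[[0.6, -0.4, 0.4], [1.2, -0.8, 0.8], [1.7, -1.1, 1.2], [2.0, -1.2, 1.6], [2.0, -1.2, 2.0], [2.0, -1.2, 2.5], [2.0, -1.2, 2.9], [2.0, -1.2, 2.9]]' --gripper '[0.5, 0.5, 0.5, 0.5, 0.5, 0.5, 0.5, 0.5]'

```text
time: 2.1
ee_pos: [0.4997, -0.1765, 0.026]
tcp_rot: [-179.9, 0.2, 13.7]
wrist_force: [-0.5, -1.2, 0.9]
opening: 0.0426
```

```bash
python3 -c "
from mv import *
where();go(-130,23,22,-90);c=bot.camera('scene');save(c,'a1.png');c=bot.camera('top');save(c,'a1t.png')
a=cv2.imread('pics/a1.png')[160:360,180:400];b=cv2.imread('pics/a1t.png')[150:350,230:450]
cv2.imwrite('pics/a1c.png',cv2.resize(np.hstack([a,b]),None,fx=1.8,fy=1.8))"
```

```text
t 2.1 station mm [-134.9   94.5   26. ] rot [-179.9    0.2   13.7] q [-19.   4. -14.  72.  -0. 147.] F [-0.5 -1.2  0.9] op 0.043
dr [-0.002  0.003  0.   ] xyz [ 1.788 -0.121  0.095] world [ 0.568 -0.155  0.022]
```

View pics/a1c.png

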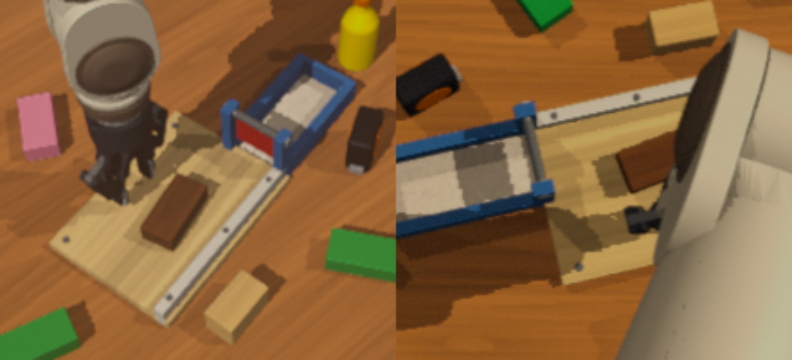

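The fingers are down on the robot side of the blank, clear of it. Next I push toward the fence.

step_arm --dr '[[0, 0, 0], [0, 0, 0], [0, 0, 0], [0, 0, 0], [0, 0, 0], [0, 0, 0], [0, 0, 0], [0, 0, 0]]' --xyz '[[0.2, 0, 0.05], [0.4, 0, 0.05], [0.6, 0, 0.05], [0.8, 0, 0.05], [1.0, 0, 0.05], [1.2, 0, 0.05], [1.35, 0, 0.05], [1.5, 0, 0.05]]' --gripper '[0.5, 0.5, 0.5, 0.5, 0.5, 0.5, 0.5, 0.5]'

```text
time: 3.0
ee_pos: [0.5599, -0.1627, 0.0261]
tcp_rot: [-180.0, 0.0, 13.7]
wrist_force: [-0.8, 0.3, -0.2]
opening: 0.0427
```

```bash
python3 -c "
from mv import *
where();go(-130,23,22,-90);c=bot.camera('scene');save(c,'a2.png')
a=cv2.imread('pics/a2.png')[180:350,200:390]
cv2.imwrite('pics/a2c.png',cv2.resize(a,None,fx=3.5,fy=3.5))"
```

```text
t 3.0 station mm [-135.7   32.8   26.1] rot [-180.     0.    13.7] q [-16.  10.  -7.  73.  -0. 150.] F [-0.8  0.3 -0.2] op 0.043
dr [-0.  0.  0.] xyz [ 0.245 -0.142  0.104] world [ 0.568 -0.155  0.022]
```

View pics/a2c.png

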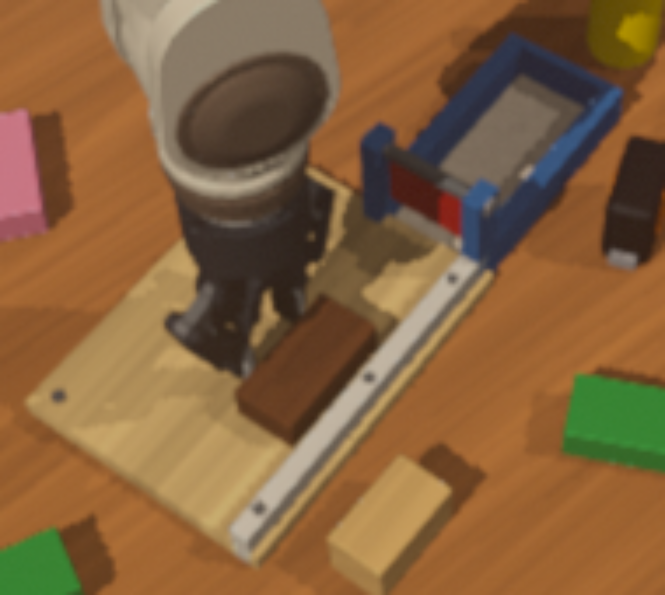

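The blank is now parallel to the fence with a small gap left. I'll push gently the rest of the way.

step_arm --dr '[[0, 0, 0], [0, 0, 0], [0, 0, 0], [0, 0, 0], [0, 0, 0], [0, 0, 0], [0, 0, 0], [0, 0, 0]]' --xyz '[[0.04, 0, 0], [0.08, 0, 0], [0.12, 0, 0], [0.16, 0, 0], [0.19, 0, 0], [0.21, 0, 0], [0.23, 0, 0], [0.23, 0, 0]]' --gripper '[0.5, 0.5, 0.5, 0.5, 0.5, 0.5, 0.5, 0.5]'

```text
time: 3.85
ee_pos: [0.568, -0.1607, 0.0262]
tcp_rot: [-180.0, 0.0, 13.7]
wrist_force: [-3.2, -0.8, 1.5]
opening: 0.0429
```

```bash
python3 -c "
from mv import *
where();c=bot.camera('scene');save(c,'a3.png')
a=cv2.imread('pics/a3.png')[180:350,200:390]
cv2.imwrite('pics/a3c.png',cv2.resize(a,None,fx=3.5,fy=3.5))"
```

```text
t 3.85 station mm [-135.7   24.5   26.2] rot [-180.     0.    13.7] q [-16.  11.  -5.  73.  -0. 151.] F [-3.2 -0.8  1.5] op 0.043
```

View pics/a3c.png

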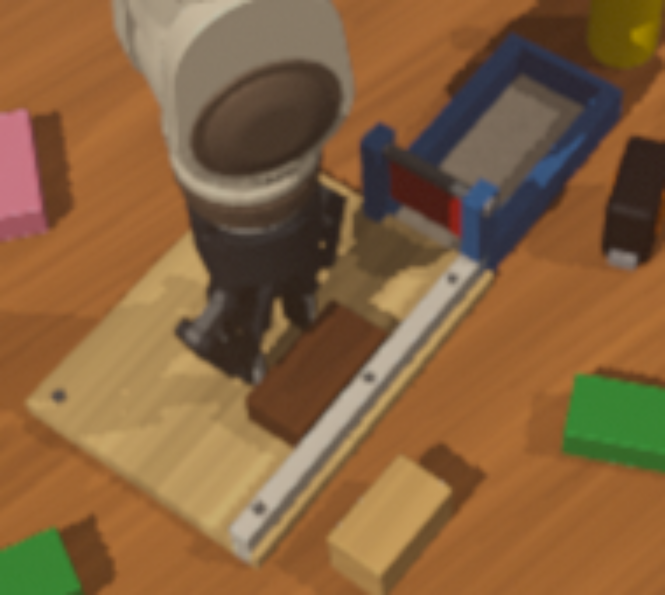

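step_arm --dr '[[0, 0, 0], [0, 0, 0], [0, 0, 0], [0, 0, 0], [0, 0, 0], [0, 0, 0], [0, 0, 0], [0, 0, 0]]' --xyz '[[0.02, 0, 0], [0.04, 0, 0], [0.05, 0, 0], [0.06, 0, 0], [0.07, 0, 0], [0.07, 0, 0], [0.07, 0, 0], [0.07, 0, 0]]' --gripper '[0.5, 0.5, 0.5, 0.5, 0.5, 0.5, 0.5, 0.5]'

```text
time: 4.7
ee_pos: [0.5681, -0.1606, 0.0262]
tcp_rot: [-180.0, 0.3, 13.6]
wrist_force: [-18.1, -2.6, 10.4]
opening: 0.0431
```

```bash
python3 -c "
from mv import *
where()"
```

```text
t 4.7 station mm [-135.6   24.3   26.2] rot [-180.     0.3   13.6] q [-16.  12.  -5.  73.  -0. 151.] F [-18.1  -2.6  10.4] op 0.043
```

The wrist reads 18 N with the blank firm against the fence. I'll back off and lift.

step_arm --dr '[[0, 0, 0], [0, 0, 0], [0, 0, 0], [0, 0, 0], [0, 0, 0], [0, 0, 0], [0, 0, 0], [0, 0, 0]]' --xyz '[[-0.2, 0, 0], [-0.5, 0, 0], [-0.8, 0, 0], [-1, 0, -0.5], [-1, 0, -1.3], [-1, 0, -2], [-1, 0.6, -2.5], [-1, 1.4, -2.5]]' --gripper '[0.5, 0.5, 0.5, 0, 0, 0, 0, 0]'

```text
time: 5.5
ee_pos: [0.5465, -0.2243, 0.1304]
tcp_rot: [179.8, -0.3, 13.8]
wrist_force: [0.4, -1.0, 0.6]
opening: 0.0002
```

```bash
python3 -c "
from mv import *
where();go(-235,-10,110,0,35);c=bot.camera('scene');save(c,'a4.png')
a=cv2.imread('pics/a4.png')[180:350,200:390]
cv2.imwrite('pics/a4c.png',cv2.resize(a,None,fx=3.5,fy=3.5,interpolation=cv2.INTER_CUBIC))"
```

```text
t 5.5 station mm [-192.3   60.4  130.4] rot [179.8  -0.3  13.8] q [-22.   9.   4.  84.   0. 144.] F [ 0.4 -1.   0.6] op 0.0
dr [ 0.484  0.477 -1.513] xyz [1.754 1.069 0.523] world [ 0.625 -0.249  0.11 ]
```

View pics/a4c.png

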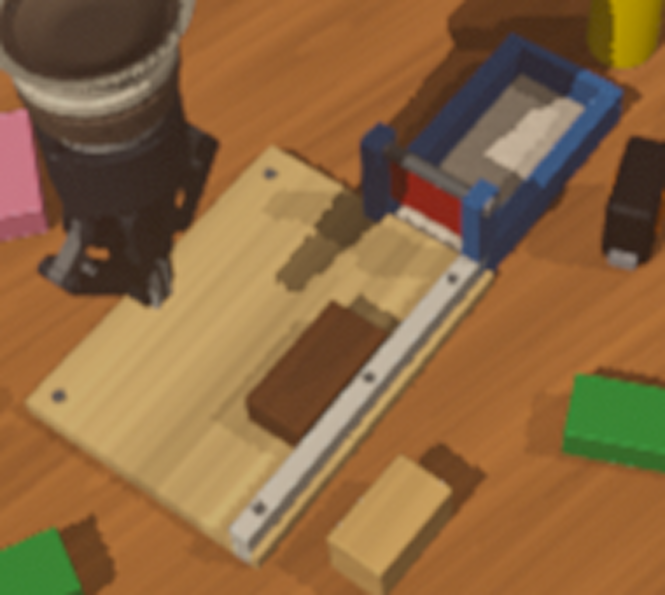

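The blank lies flat along the fence and nothing else has moved. Now I turn and lean the tool behind the blank.

step_arm --dr '[[0.06, 0.06, -0.15], [0.1, 0.1, -0.28], [0.15, 0.15, -0.42], [0.2, 0.2, -0.56], [0.24, 0.24, -0.7], [0.28, 0.28, -0.82], [0.32, 0.32, -0.95], [0.36, 0.36, -1.08]]' --xyz '[[0.2, 0.1, 0], [0.4, 0.3, 0], [0.6, 0.4, 0], [0.8, 0.5, 0], [1.0, 0.7, 0], [1.3, 0.8, 0], [1.5, 1, 0], [1.75, 1.1, 0]]' --gripper '[0, 0, 0, 0, 0, 0, 0, 0]'

```text
time: 6.35
ee_pos: [0.6236, -0.251, 0.1265]
tcp_rot: [-173.2, -27.1, 75.5]
wrist_force: [0.1, -0.2, 0.4]
opening: 0.0003
```

```bash
python3 -c "
from mv import *
where();go(-235,-10,110,0,35);go(-235,-10,70,0,35)
c=bot.camera('scene')
sp=lambda a:(np.array(a,float)+.5)/3.5-.5+[200,180]
X=back(c,sp([[334,302],[249,398]]),.042)
d=X[:,:2]-p[:2];cc,s=np.cos(p[2]),np.sin(p[2]);print(d@np.array([[cc,-s],[s,cc]]))"
```

```text
t 6.35 station mm [-236.5   -8.2  126.5] rot [-173.2  -27.1   75.5] q [-32.  37.  35. 104.  23.  68.] F [ 0.1 -0.2  0.4] op 0.0
dr [ 0.137  0.11  -0.428] xyz [-0.14   0.068  0.386] world [ 0.625 -0.249  0.11 ]
dr [ 0.137  0.11  -0.428] xyz [-0.595  0.174  1.271] world [ 0.625 -0.249  0.07 ]
[[-0.09123953  0.00792784]
 [-0.17694274  0.00858208]]
```

step_arm --dr '[[0.03, 0.02, -0.1], [0.06, 0.05, -0.2], [0.1, 0.08, -0.3], [0.137, 0.11, -0.428], [0.137, 0.11, -0.428], [0.137, 0.11, -0.428], [0.137, 0.11, -0.428], [0.137, 0.11, -0.428]]' --xyz '[[-0.05, 0.02, 0.1], [-0.1, 0.04, 0.2], [-0.1, 0.06, 0.4], [-0.2, 0.08, 0.6], [-0.3, 0.1, 0.8], [-0.4, 0.12, 1.0], [-0.6, 0.17, 1.27], [-0.6, 0.17, 1.27]]' --gripper '[0, 0, 0, 0, 0, 0, 0, 0]'

```text
time: 7.2
ee_pos: [0.6242, -0.2485, 0.0685]
tcp_rot: [-179.6, -34.9, 103.1]
wrist_force: [0.0, 1.3, -0.7]
opening: -0.0003
```

```bash
python3 -c "
from mv import *
where();go(-230,-9.5,24,0,35);go(-200,-9.5,24,0,35)
c=bot.camera('scene');save(c,'a5.png')
a=cv2.imread('pics/a5.png')[180:350,200:390]
cv2.imwrite('pics/a5c.png',cv2.resize(a,None,fx=3.5,fy=3.5,interpolation=cv2.INTER_CUBIC))"
```

```text
t 7.2 station mm [-234.3   -9.4   68.5] rot [-179.6  -34.9  103.1] q [-32.  50.  46. 113.  24.  40.] F [ 0.   1.3 -0.7] op -0.0
dr [-0.001  0.001 -0.008] xyz [-0.55   0.008  0.973] world [ 0.623 -0.244  0.024]
dr [-0.001  0.001 -0.008] xyz [0.065 0.003 1.402] world [ 0.616 -0.215  0.024]
```

View pics/a5c.png

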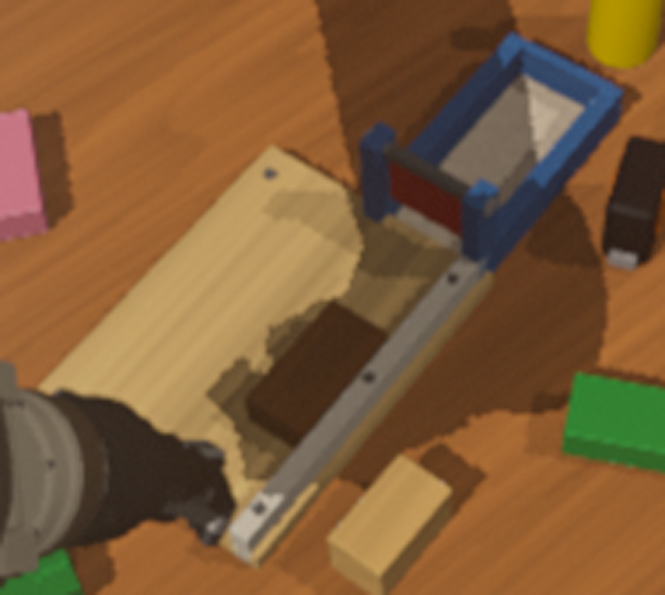

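The tool is behind the blank, in line with it and clear of the fence. Now I lower it and advance to just short of the blank.

step_arm --dr '[[0, 0, 0], [0, 0, -0.008], [0, 0, -0.008], [0, 0, -0.008], [0, 0, -0.008], [0, 0, -0.008], [0, 0, -0.008], [0, 0, -0.008]]' --xyz '[[-0.15, 0, 0.25], [-0.3, 0, 0.5], [-0.45, 0, 0.75], [-0.55, 0, 0.97], [-0.4, 0, 1.08], [-0.2, 0, 1.2], [0, 0, 1.36], [0, 0, 1.36]]' --gripper '[0, 0, 0, 0, 0, 0, 0, 0]'

```text
time: 8.05
ee_pos: [0.6174, -0.2169, 0.0257]
tcp_rot: [179.9, -34.9, 103.9]
wrist_force: [-0.2, 0.6, -0.5]
opening: 0.0001
```

```bash
python3 -c "
from mv import *
where();go(-150,-9.5,23,0,35);go(-100,-9.5,23,0,35);go(-60,-9.5,23,0,35);go(4,-9.5,23,0,35)
c=bot.camera('scene');save(c,'a6.png')
a=cv2.imread('pics/a6.png')[180:350,200:390]
cv2.imwrite('pics/a6c.png',cv2.resize(a,None,fx=3.5,fy=3.5,interpolation=cv2.INTER_CUBIC))"
```

```text
t 8.05 station mm [-201.9  -10.3   25.7] rot [179.9 -34.9 103.9] q [-30.  46.  35. 105.  25.  41.] F [-0.2  0.6 -0.5] op 0.0
dr [-0.001  0.001  0.003] xyz [ 1.026 -0.016  0.797] world [ 0.604 -0.167  0.023]
dr [-0.001  0.001  0.003] xyz [ 2.05  -0.012  1.513] world [ 0.593 -0.118  0.023]
dr [-0.001  0.001  0.003] xyz [ 2.87  -0.009  2.086] world [ 0.583 -0.079  0.023]
dr [-0.001  0.001  0.003] xyz [ 4.182e+00 -3.000e-03  3.002e+00] world [ 0.568 -0.017  0.023]
```

View pics/a6c.png

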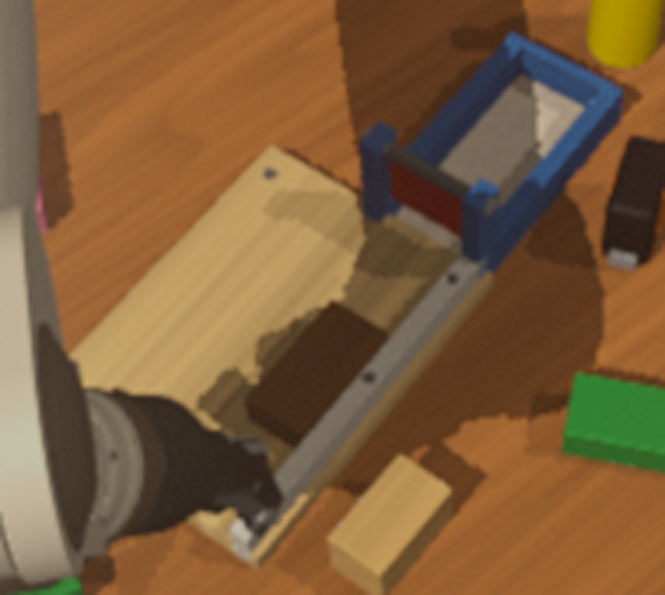

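step_arm --dr '[[0, 0, 0], [0, 0, 0], [0, 0, 0], [0, 0, 0], [0, 0, 0], [0, 0, 0], [0, 0, 0], [0, 0, 0]]' --xyz '[[0.15, 0, 0.14], [0.3, 0, 0.25], [0.45, 0, 0.36], [0.6, 0, 0.47], [0.75, 0, 0.58], [0.9, 0, 0.68], [1.03, 0, 0.77], [1.13, 0, 0.84]]' --gripper '[0, 0, 0, 0, 0, 0, 0, 0]'

```text
time: 8.9
ee_pos: [0.6039, -0.1629, 0.0235]
tcp_rot: [179.9, -34.9, 103.9]
wrist_force: [0.2, -1.1, -0.8]
opening: 0.0
```

```bash
python3 -c "
from mv import *
where();go(-80,-9.5,23,0,35);go(4,-9.5,23,0,35)
c=bot.camera('scene');save(c,'a7.png')
a=cv2.imread('pics/a7.png')[180:350,200:390]
cv2.imwrite('pics/a7c.png',cv2.resize(a,None,fx=3.5,fy=3.5,interpolation=cv2.INTER_CUBIC))"
```

```text
t 8.9 station mm [-146.3  -10.    23.5] rot [179.9 -34.9 103.9] q [-27.  39.  25. 100.  26.  44.] F [ 0.2 -1.1 -0.8] op 0.0
dr [-0.001  0.001  0.003] xyz [ 1.352 -0.008  0.958] world [ 0.588 -0.099  0.023]
dr [-0.001  0.001  0.003] xyz [ 3.074e+00 -2.000e-03  2.160e+00] world [ 0.568 -0.017  0.023]
```

View pics/a7c.png

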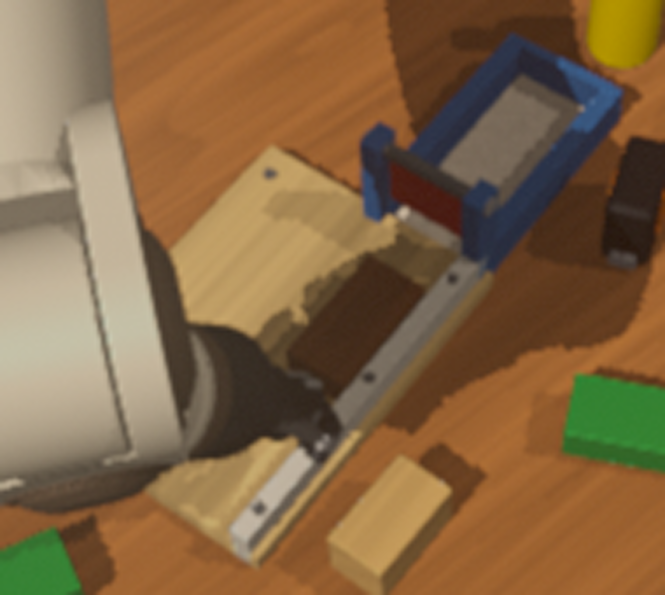

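The blank slides along the fence and stays straight. I keep pushing.

step_arm --dr '[[0, 0, 0], [0, 0, 0], [0, 0, 0], [0, 0, 0], [0, 0, 0], [0, 0, 0], [0, 0, 0], [0, 0, 0]]' --xyz '[[0.15, 0, 0.105], [0.3, 0, 0.21], [0.45, 0, 0.315], [0.6, 0, 0.42], [0.75, 0, 0.525], [0.9, 0, 0.63], [1.05, 0, 0.735], [1.15, 0, 0.805]]' --gripper '[0, 0, 0, 0, 0, 0, 0, 0]'

```text
time: 9.75
ee_pos: [0.5905, -0.1083, 0.0234]
tcp_rot: [179.9, -34.9, 103.9]
wrist_force: [-0.4, -0.9, -0.8]
opening: -0.0
```

```bash
python3 -c "
from mv import *
where();go(-40,-9.5,23,0,35);go(4,-9.5,23,0,35)
c=bot.camera('scene');save(c,'a8.png')
a=cv2.imread('pics/a8.png')[180:350,200:390]
cv2.imwrite('pics/a8c.png',cv2.resize(a,None,fx=3.5,fy=3.5,interpolation=cv2.INTER_CUBIC))"
```

```text
t 9.75 station mm [-90.1  -9.8  23.4] rot [179.9 -34.9 103.9] q [-23.  34.  16.  95.  27.  48.] F [-0.4 -0.9 -0.8] op -0.0
dr [-0.001  0.001  0.003] xyz [ 1.021 -0.005  0.724] world [ 0.578 -0.06   0.023]
dr [-0.001  0.001  0.003] xyz [ 1.923 -0.002  1.354] world [ 0.568 -0.017  0.023]
```

View pics/a8c.png

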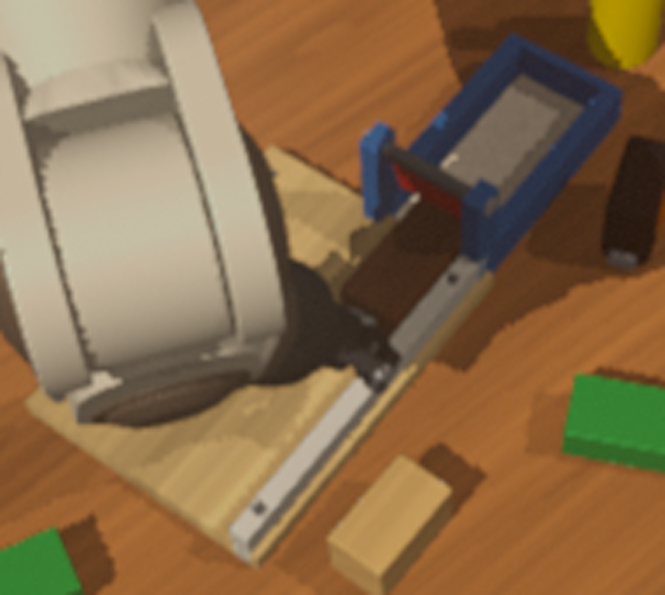

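The blank is entering under the flap, which has begun to open.

step_arm --dr '[[0, 0, 0], [0, 0, 0], [0, 0, 0], [0, 0, 0], [0, 0, 0], [0, 0, 0], [0, 0, 0], [0, 0, 0]]' --xyz '[[0.15, 0, 0.105], [0.3, 0, 0.21], [0.45, 0, 0.315], [0.6, 0, 0.42], [0.75, 0, 0.525], [0.9, 0, 0.63], [1.05, 0, 0.735], [1.15, 0, 0.805]]' --gripper '[0, 0, 0, 0, 0, 0, 0, 0]'

```text
time: 10.6
ee_pos: [0.5771, -0.0538, 0.0233]
tcp_rot: [179.9, -34.9, 103.9]
wrist_force: [-0.1, -0.0, -0.2]
opening: 0.0003
```

```bash
python3 -c "
from mv import *
where();go(4,-9.5,23,0,35);go(8,-8,23,0,35)
c=bot.camera('scene');save(c,'a9.png')
a=cv2.imread('pics/a9.png')[180:350,200:390]
cv2.imwrite('pics/a9c.png',cv2.resize(a,None,fx=3.5,fy=3.5,interpolation=cv2.INTER_CUBIC))"
```

```text
t 10.6 station mm [-33.9  -9.7  23.3] rot [179.9 -34.9 103.9] q [-19.  29.   9.  91.  29.  52.] F [-0.1 -0.  -0.2] op 0.0
dr [-0.001  0.001  0.003] xyz [ 0.773 -0.002  0.548] world [ 0.568 -0.017  0.023]
dr [-0.001  0.001  0.003] xyz [ 0.855 -0.039  0.605] world [ 0.566 -0.013  0.023]
```

View pics/a9c.png

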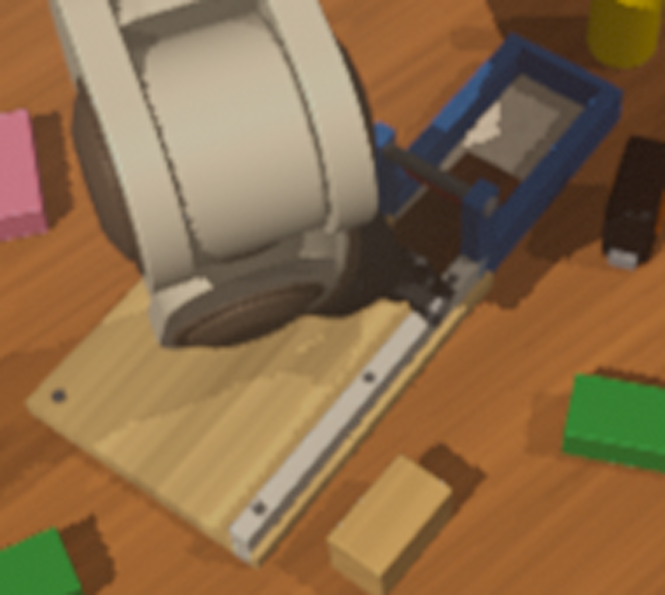

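The blank is under the flap with its nose in the tray. I'll push slowly through the deck's end.

step_arm --dr '[[0, 0, 0], [0, 0, 0], [0, 0, 0], [0, 0, 0], [0, 0, 0], [0, 0, 0], [0, 0, 0], [0, 0, 0]]' --xyz '[[0.1, 0, 0.07], [0.2, 0, 0.14], [0.3, 0, 0.21], [0.4, 0, 0.28], [0.5, 0, 0.35], [0.6, 0, 0.42], [0.7, 0, 0.49], [0.77, 0, 0.54]]' --gripper '[0, 0, 0, 0, 0, 0, 0, 0]'

```text
time: 11.45
ee_pos: [0.5682, -0.0175, 0.0232]
tcp_rot: [179.9, -34.9, 103.9]
wrist_force: [0.7, -0.7, 0.2]
opening: -0.0002
```

```bash
python3 -c "
from mv import *
where();go(10,-9,23,0,35)
c=bot.camera('scene');save(c,'a10.png')
d=bot.camera('top');save(d,'a10t.png')
a=cv2.imread('pics/a10.png')[180:350,200:390];b=cv2.imread('pics/a10t.png')[170:340,200:390]
cv2.imwrite('pics/a10c.png',cv2.resize(np.hstack([a,b]),None,fx=2.1,fy=2.1,interpolation=cv2.INTER_CUBIC))"
```

```text
t 11.45 station mm [ 3.4 -9.6 23.2] rot [179.9 -34.9 103.9] q [-16.  25.   5.  89.  30.  55.] F [ 0.7 -0.7  0.2] op -0.0
dr [-0.     0.001  0.003] xyz [ 0.131 -0.015  0.099] world [ 0.566 -0.011  0.023]
```

View pics/a10c.png

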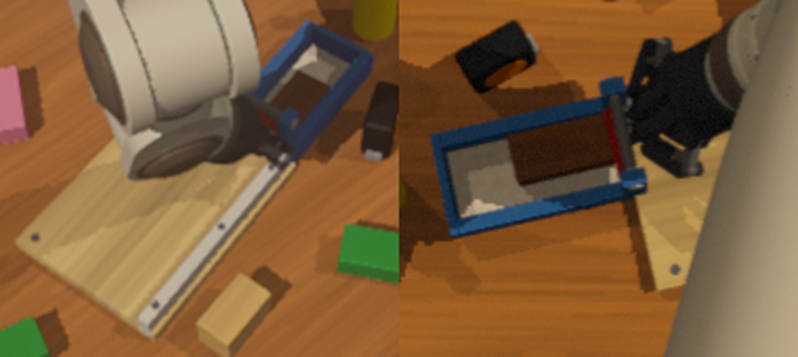

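```bash
python3 -c "
from mv import *
c=bot.camera('top');a=c['image'][200:290,200:330]
cv2.imwrite('pics/a11.png',cv2.cvtColor(cv2.resize(a,None,fx=6,fy=6,interpolation=cv2.INTER_CUBIC),cv2.COLOR_RGB2BGR))
for cx in(45,50,55,60): print(cx,np.round((proj(c,T(p,np.array([[cx+45,12,32],[cx+45,-33,32],[cx-45,12,32],[cx-45,-33,32]])*1e-3))-[200,200]+.5)*6).tolist())
"
```

```text
45 [[372.0, 332.0], [342.0, 195.0], [651.0, 267.0], [619.0, 131.0]]
50 [[357.0, 336.0], [326.0, 198.0], [636.0, 271.0], [604.0, 134.0]]
55 [[341.0, 340.0], [311.0, 202.0], [620.0, 275.0], [588.0, 138.0]]
60 [[325.0, 343.0], [295.0, 206.0], [605.0, 278.0], [573.0, 141.0]]
```

View pics/a11.png

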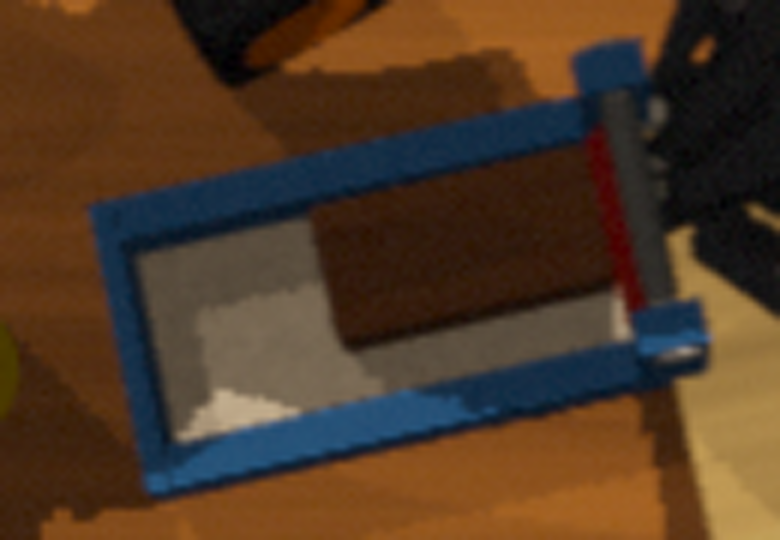

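The blank's front edge puts its centre at x ≈ 54–57 mm, so it is past the deck's end, and the flap rests on the fingers. I withdraw straight back.

step_arm --dr '[[0, 0, 0], [0, 0, 0], [0, 0, 0], [0, 0, 0], [0, 0, 0], [0, 0, 0], [0, 0, 0], [0, 0, 0]]' --xyz '[[-0.15, 0, -0.107], [-0.4, 0, -0.287], [-0.7, 0, -0.5], [-1.0, 0, -0.71], [-1.4, 0, -1.0], [-1.8, 0, -1.28], [-2.2, 0, -1.57], [-2.6, 0, -1.85]]' --gripper '[0, 0, 0, 0, 0, 0, 0, 0]'

```text
time: 12.4
ee_pos: [0.599, -0.1442, 0.024]
tcp_rot: [179.9, -34.9, 103.8]
wrist_force: [0.5, 0.8, 0.2]
opening: 0.0001
```

```bash
python3 -c "
from mv import *
where();go(-190,60,150,0,35)"
```

```text
t 12.4 station mm [-127.    -9.5   24. ] rot [179.9 -34.9 103.8] q [-25.  37.  22.  98.  26.  45.] F [0.5 0.8 0.2] op 0.0
dr [0.    0.001 0.002] xyz [ 0.514 -1.737 -3.484] world [ 0.546 -0.222  0.15 ]
```

step_arm --dr '[[0, 0, 0], [0, 0, 0], [0, 0, 0], [0, 0, 0], [0, 0, 0], [0, 0, 0], [0, 0, 0], [0, 0, 0]]' --xyz '[[0.07, -0.2, -0.5], [0.14, -0.4, -1.0], [0.2, -0.7, -1.5], [0.3, -1, -2], [0.4, -1.3, -2.5], [0.5, -1.5, -3], [0.5, -1.7, -3.5], [0.5, -1.7, -3.5]]' --gripper '[0, 0, 0, 0, 0, 0, 0, 0]'

```text
time: 13.2
ee_pos: [0.5478, -0.2229, 0.1522]
tcp_rot: [179.8, -34.8, 103.8]
wrist_force: [0.5, 0.1, 0.3]
opening: -0.0002
```

```bash
python3 -c "
from mv import *
where()
c=bot.camera('scene');save(c,'b1.png')
d=bot.camera('top');save(d,'b1t.png')
a=c['image'][180:290,270:400];b=d['image'][200:310,200:330]
cv2.imwrite('pics/b1c.png',cv2.cvtColor(cv2.resize(np.hstack([a,b]),None,fx=3.07,fy=3.07,interpolation=cv2.INTER_CUBIC),cv2.COLOR_RGB2BGR))
a=cv2.resize(np.hstack([c['image'],d['image']]),(800,300));cv2.imwrite('pics/b1f.png',a[:,:,::-1])"
```

```text
t 13.2 station mm [-191.3   58.8  152.2] rot [179.8 -34.8 103.8] q [-33.  35.  33. 114.  23.  38.] F [0.5 0.1 0.3] op -0.0
```

View pics/b1c.png

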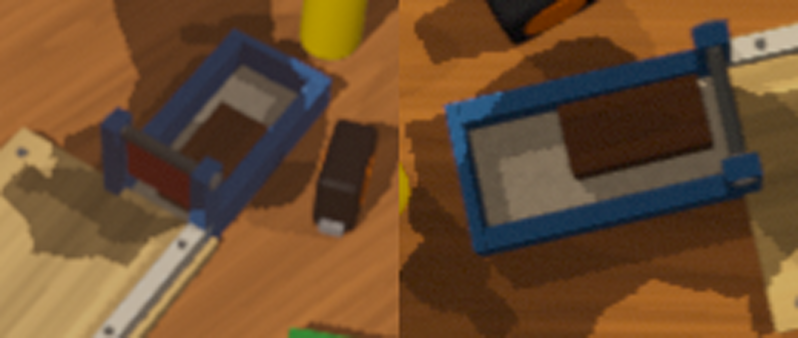

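View pics/b1f.png

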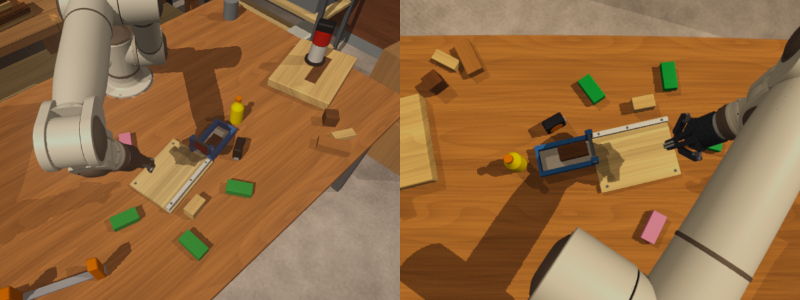

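The blank lies flat in the tray, with tray floor showing between its rear end and the bar. The flap hangs shut and the other objects are in place. I hand the job in.

```bash
python3 -c "
from mv import *
print(bot.job_done());where()"
```

```text
the job is handed in; nothing more can be done
None
the job is handed in; nothing more can be done
```

The walnut blank is in the tray and the job is handed in at about 13.4 s on the robot's clock; no verdict was reported.

**What I did:** I pushed the blank sideways with both fingertips until it lay flat against the fence. There the wrist reached 18 N. I then closed the fingers, leaned the tool 35°, pushed the blank from behind along the fence and under the flap, and drew straight back out.

**Last checks:**
- **Blank:** it lies flat in the tray with a strip of tray floor showing behind it. Its centre was measured at station x ≈ 54–57 mm just before I withdrew.
- **Flap:** it looked shut in both camera views, but I did not measure its angle. I also did not measure its opening as the blank passed; a picture showed the blank under the bar with the flap lifted.
- **Other objects:** by eye, the pine offcut, glue bottle and tape measure are where they started. I did not measure them.
- **Robot:** the arm was clear of everything, with wrist force under 1 N.

No check failed. The station fit left 1–2 px of mismatch (about 2–4 mm), which is the uncertainty in the positions above.

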